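Level the curing stand, load the pendants, turn them to the lamp

TASK

The curing stand on this jeweller's bench rocks: first screw its left and right feet down until it stands level on all its feet and no longer wobbles. Then turn its turntable until the handle clicks in at the back, farthest from the pawl block, set every pendant cup that is on the bench upright on a black seat of its own, and turn the turntable half way round so that the handle clicks in at the front, beside the pawl block, and the cups face the lamp. Leave the other things on the bench alone.

Things in the scene. Friction and masses are not known exactly. Their poses are not given: they have to be found in the camera images.
- stand: levelling stand, 3.2 kg, loose: grey plate 200 mm (x) by 270 mm (y), 22 to 34 mm above the bench. Origin below the turntable's axis on the plane of the fixed feet (z = 0 when they bear); z up, -x the front with the brass pawl block (top 50 mm up), towards the robot, +y left. Rocks left and right on two fixed rubber feet 85 mm before and behind its centre, as its end feet are too short
- pad_left (a point): centre of the underside of the left screw foot's rubber pad (22 mm across), at stand y = +115 mm, x = 0. On the bench (z = 0) when that foot bears. The pad does not turn
- pad_right (a point): the same for the right foot, at stand y = -115 mm
- screw_left (a joint): turn of the left foot's screw, rad, growing clockwise seen from above; clockwise lengthens the foot, 6 mm a turn (0.955 mm per rad). 0: 6 mm shorter than the fixed feet; 6.28: just as long as they are, so that it bears with the stand level; ends at 8.5. Friction 0.04 N m holds it. Starts 1.4 to 4.3 mm short
- screw_right (a joint): the same for the right foot
- turntable (a joint): turn of the turntable, rad, counterclockwise seen from above, stops at +-7. 0: handle at the front detent, beside the pawl block; +-3.14: at the back detent. A sprung ball clicks in every quarter turn: it draws the table in from about 0.05 rad and takes about 4 N at the handle to pass; in between, friction 0.03 N m holds it. Starts within +-2.4
- handle (a point): the turntable's handle: middle of an upright round black knob 15 mm across and 20 mm high (this point +-10 mm) on a thinner post, 60 mm from the turntable's axis; 74 mm above the bench. The turntable is an aluminium disc 150 mm across, top 46 mm above the bench, with a lip 6 mm high round its edge
- seat0 (a point): centre of a flat round black rubber seat, 39 mm across, on the turntable's top, 52 mm from its axis, 96 degrees clockwise of the handle seen from above. Cups stand on it; nothing holds them but friction and the lip
- seat1 (a point): centre of a flat round black rubber seat, 39 mm across, on the turntable's top, 52 mm from its axis, 152 degrees clockwise of the handle seen from above. Cups stand on it; nothing holds them but friction and the lip
- seat2 (a point): centre of a flat round black rubber seat, 39 mm across, on the turntable's top, 52 mm from its axis, 152 degrees counterclockwise of the handle seen from above. Cups stand on it; nothing holds them but friction and the lip
- seat3 (a point): centre of a flat round black rubber seat, 39 mm across, on the turntable's top, 52 mm from its axis, 96 degrees counterclockwise of the handle seen from above. Cups stand on it; nothing holds them but friction and the lip
- cup0: a steel mould cup holding a pendant, 90 g, 22 mm high: flange 36 mm across and 6 mm thick at the bottom, above it a round body 26 mm across to grip. Origin: centre of its underside, z up. Two to four cups are present
- cup1: a steel mould cup holding a pendant, 90 g, 22 mm high: flange 36 mm across and 6 mm thick at the bottom, above it a round body 26 mm across to grip. Origin: centre of its underside, z up. Two to four cups are present
- cup2: a steel mould cup holding a pendant, 90 g, 22 mm high: flange 36 mm across and 6 mm thick at the bottom, above it a round body 26 mm across to grip. Origin: centre of its underside, z up. Two to four cups are present
- cup3: a steel mould cup holding a pendant, 90 g, 22 mm high: flange 36 mm across and 6 mm thick at the bottom, above it a round body 26 mm across to grip. Origin: centre of its underside, z up. Two to four cups are present
- bottle: bystander: green glass bottle, 40 mm across, 85 mm high
- brush: bystander: wooden bristle brush, 150 x 42 x 40 mm
- bit_tray: bystander: white tray of drill bits, 90 x 65 x 22 mm
- lidded_box: bystander: small white box, 60 x 50 x 25 mm
- wing_left (a point): grip point of the left screw's brass wing, on the screw's axis, 115 mm left of the stand's centre. The wing is an upright bar 36 mm long (the point's own x), 12 mm thick (its y) and 26 mm high, from 16 mm below (a 24 mm round collar lies under it) to 10 mm above this point, which is 70 mm above the stand's foot plane at screw 0 and 64 mm at 6.28
- wing_right (a point): grip point of the right screw's brass wing, on the screw's axis, 115 mm right of the stand's centre. The wing is an upright bar 36 mm long (the point's own x), 12 mm thick (its y) and 26 mm high, from 16 mm below (a 24 mm round collar lies under it) to 10 mm above this point, which is 70 mm above the stand's foot plane at screw 0 and 64 mm at 6.28
Not all that is in view belongs to the job. What is shaped like the cup3 but orange is not meant.

How it is judged:
On the way, in this order (a step that is already met when the one before it is completed fails the run):
1. the stand is level and both screw feet and both fixed feet bear on the bench (angle between stand's own z axis and vertical below 0.009 rad and height (world z) of each of pad_left, pad_right below 0.001 m and height (world z) of stand below 0.0015 m), for 0.3 s.
2. the handle is in the back detent (y of handle in the frame of stand between -0.003 and 0.003 m and x of handle in the frame of stand above 0.04 m), for 0.2 s.
3. every cup stands on a seat, the handle still at the back (all of step 2 and (distance between cup0 and seat0 below 0.01 m or distance between cup0 and seat1 below 0.01 m or distance between cup0 and seat2 below 0.01 m or distance between cup0 and seat3 below 0.01 m) and angle between each of cup0, cup1, cup2, cup3's own z axis and vertical below 0.12 rad and linear speed of each of cup0, cup1, cup2, cup3 below 0.03 m/s and (distance between cup1 and seat0 below 0.01 m or distance between cup1 and seat1 below 0.01 m or distance between cup1 and seat2 below 0.01 m or distance between cup1 and seat3 below 0.01 m) and (distance between cup2 and seat0 below 0.01 m or distance between cup2 and seat1 below 0.01 m or distance between cup2 and seat2 below 0.01 m or distance between cup2 and seat3 below 0.01 m) and (distance between cup3 and seat0 below 0.01 m or distance between cup3 and seat1 below 0.01 m or distance between cup3 and seat2 below 0.01 m or distance between cup3 and seat3 below 0.01 m)), for 0.2 s.
4. the handle is in the front detent (y of handle in the frame of stand between -0.003 and 0.003 m and x of handle in the frame of stand below -0.04 m), for 0.2 s.
At the end, for the whole second after the job is handed in: The stand is level within 0.009 rad, both screw pads are within 1 mm of the bench, and the stand's middle is raised less than 1.5 mm off its fixed feet; the handle is at the front detent (within 3 mm sideways); every cup present stands upright within 10 mm of a seat's centre, at rest (all of step 1 and all of step 4 and (distance between cup0 and seat0 below 0.01 m or distance between cup0 and seat1 below 0.01 m or distance between cup0 and seat2 below 0.01 m or distance between cup0 and seat3 below 0.01 m) and angle between each of cup0, cup1, cup2, cup3's own z axis and vertical below 0.12 rad and linear speed of each of cup0, cup1, cup2, cup3 below 0.03 m/s and (distance between cup1 and seat0 below 0.01 m or distance between cup1 and seat1 below 0.01 m or distance between cup1 and seat2 below 0.01 m or distance between cup1 and seat3 below 0.01 m) and (distance between cup2 and seat0 below 0.01 m or distance between cup2 and seat1 below 0.01 m or distance between cup2 and seat2 below 0.01 m or distance between cup2 and seat3 below 0.01 m) and (distance between cup3 and seat0 below 0.01 m or distance between cup3 and seat1 below 0.01 m or distance between cup3 and seat2 below 0.01 m or distance between cup3 and seat3 below 0.01 m)); the robot touches nothing.
It fails at once if another thing on the bench is moved by more than 30 mm (distance of any of bottle, brush, bit_tray, lidded_box from where it was at the start of the episode above 0.03 m).
It fails at once if the bottle is tipped over (angle between bottle's own z axis and vertical above 0.6 rad).
Of cup0, cup1, cup2, cup3 only 2 to 4 are there at a start; the rules pass over those that are not, and their reading is None.
At some moment in a run one of cup0, cup1, cup2, cup3 may be knocked a few centimetres aside while the robot is not near it.
It also fails if it takes over 210 s, if anything falls off the work surface, if the arm or the gripper's body presses on something with over 40 N, if the wrist force passes 120 N, or if a joint passes its speed limit or range.

ROBOT

A 6-joint arm with a two-finger parallel gripper is mounted at the origin on the work surface. World frame = base frame: x ahead of the robot, y to its left, z up, the work surface at z = 0. Lengths are in m, angles in rad, forces in N, time in s.
With the tool pointing down it reaches from about 0.3 to 0.75 m from the base axis. Payload 8.5 kg.
Tool frame: the origin (TCP) lies on the centre line of the jaws, within the pads' length; the fingertips stand 14 mm ahead of it and the grasp point (between the pads) lies 5 mm behind it; z points along the fingers, y is the line along which they close (so a half turn about z gives the same grasp; the last joint's range is limited). The gripper opens to 85 mm and grips with 20 to 120 N. Pads are 22 mm wide; open, the fingers measure 114 mm over their backs; the gripper's body (76 mm by 85 mm) begins 54 mm behind the grasp point. The pads swing forward as they close: fully open they stand 13 mm farther back than shut.
Start: joints at [0.986, 0.381, 1.297, -0, 1.464, -0.215], TCP at [0.199, 0.513, 0.245] pointing down, gripper open.
Joint ranges: [-3.11, 3.11], [-0.89, 2.33], [0.22, 2.48], [-1.42, 4.56], [0.17, 2.85], [-2.88, 2.88]. Speed limits (rad/s): [2.39, 2.39, 3.14, 3.14, 3.14, 3.14].

INTERFACE

Orientations are given as a 3x3 rotation matrix whose columns are the frame's x, y, z axes.
In Python, from plant import arm gives the robot as it stands. The module is installed in compiled form; this text tells all that it offers.
- The arm moves only by the shell command python3 -m jog 'ROWS' [FORCE]. ROWS is JSON, a list of rows, each a list of 7 numbers: the turn, a rotation vector about the tool's x, y, z in degrees, then the shift along the tool's x, y, z in cm, then the finger opening in cm, from 0 to 8.54. In form: [[wx, wy, wz, tx, ty, tz, hand], ...]. A call has 1 to 10 rows; each row is the pose to reach, as a shift and turn from the pose commanded when the call began, along the tool's axes at that moment; what a row does not reach only later rows make up. A row lasts 1/10 s, in which the tool goes at most 50 mm and 8.59 degrees, less where a joint would pass 70% of its speed; a pose out of reach is approached as far as the arm can. A call with a gripper value outside its range is refused whole. The fingers move at their own pace and stop on an object; FORCE is the grip in N (left out, the last holds). Time passes only in rows, so rows that repeat a pose let the fingers close. It gives the time, the measured TCP pose, the force, the opening and the grip force at its end, in the units of the state.
- arm.get_state(): the state, without advancing time (a new reading comes with each control period).
- arm.camera(name): name is "scene" or "top"; returns the picture (400x640x3 uint8, blue, green, red); there is no depth.
- arm.get_calibration(name): a dict with "fovy" (degrees; the focal length in pixels is half the picture's height over the tangent of half this angle, whatever the lens; pixels are square), "cx", "cy" (the principal point, pixels), "rvec" (rotation vector, rad) and "tvec" (3), from world to camera coordinates, as OpenCV has them. Camera axes: x right, y down, z forward; pixel columns grow to the right and rows downward; lengths in m; the calibration is good to about 2 mm. A picture is of the moment at which its call begins. get_calibration takes no time and is no camera call.
- arm.job_done(): hands the job in; it is judged then, once.
Trained networks look in the newest picture that a camera, given by its name, has taken for a name from the list of things; names that differ only in an ending like _2 or _b are one class to them, and where a whole thing is asked for, a point or a joint stands for the part that bears it (a point fixed in the world has none). Each returns a list of dicts, best first, with "score" (0 to 1); they miss things now and then, are a little off and sometimes report something else, mostly with a low value. They report only what shows in the picture. A call takes as long as a camera call. They do not tell look-alikes from the thing itself.
- arm.spot_in(label, camera): "position" ([row, column] in pixels, amid what is visible of it).
The state is a dict: "time": time; "q": joint angles; "joint_vel": joint speeds; "effort": joint torques, N m; "eef_pos": TCP position; "eef_rot": TCP orientation; "contact_force": force on the tool from outside, world axes, zero at the start; "torque": the same for the moment, N m; "width": finger opening in m; "gripper_force": force on a finger pad.
Only numpy, scipy, OpenCV 4.12 (cv2) and the standard library are available. Lean on these libraries where they do the work, as an engineer would, in place of code of your own. Each camera call takes 0.05 s, during which the arm holds its last target. There are 200 camera calls.

## Working session

There is one attempt and no reset: what is moved stays moved. The work goes in short steps, Python scripts to look and compute and a shell command to move; the robot and the scene stay as the last step left them, time stands still between calls to the robot, and variables do not carry over. Pictures are saved under pics/ and viewed, at most 14 in all, crops included, and the job is handed in when it is done.

```bash
mkdir -p pics; cat > h.py <<'E'
import numpy as np, cv2, json
from plant import arm
def cal(n):
    c=arm.get_calibration(n); f=200/np.tan(np.radians(c["fovy"])/2)
    K=np.array([[f,0,c["cx"]],[0,f,c["cy"]],[0,0,1]]); R=cv2.Rodrigues(np.array(c["rvec"],float))[0]
    return K,R,np.array(c["tvec"],float).reshape(3)
def px(n,P):  # world -> (row,col)
    K,R,t=cal(n); p=K@(R@np.array(P)+t); return p[1]/p[2],p[0]/p[2]
def world(n,rc,z):
    K,R,t=cal(n); d=R.T@np.linalg.inv(K)@np.array([rc[1],rc[0],1.]); o=-R.T@t
    return o+d*(z-o[2])/d[2]
def rel(P,yaw=None):
    """shift in tool axes (cm) from the current pose to world P, turn (deg) about z so that tool y points along yaw"""
    s=arm.get_state(); R=np.array(s["eef_rot"]); d=R.T@(np.array(P)-s["eef_pos"])*100
    w=None
    if yaw is not None:
        v=R.T@np.array([np.cos(yaw),np.sin(yaw),0]); a=np.degrees(np.arctan2(-v[0],v[1])); w=(a+90)%180-90
    return np.round(d,2),w
E
cat > a.py <<'E'
from h import *
for n in ("scene","top"):
    cv2.imwrite(f"pics/{n}0.png",arm.camera(n)); K,R,t=cal(n); print(n,K[0,0],-R.T@t,R[2])
    for l,z in (("stand",.03),("wing_left",.07),("wing_right",.07),("handle",.074),("cup0",.011),("seat0",.046),("bottle",.04),("brush",.02),("bit_tray",.01),("lidded_box",.01)):
        for d in arm.spot_in(l,n)[:5]:
            if d["score"]>.25: print(l,round(d["score"],2),np.round(d["position"]),np.round(world(n,d["position"],z),3))
s=arm.get_state(); print(s["eef_rot"],s["contact_force"],s["width"],s["time"])
E
python3 a.py
```

```text
scene 425.9465753676978 [ 1.19496027 -0.15793462  1.02113125] [-0.5585964   0.14585899 -0.81651406]
stand 0.93 [213. 318.] [ 0.565 -0.006  0.03 ]
stand 0.52 [144. 437.] [0.421 0.417 0.03 ]
wing_left 0.59 [205. 363.] [0.601 0.111 0.07 ]
handle 0.94 [210. 321.] [ 0.588 -0.003  0.074]
handle 0.6 [204. 360.] [0.597 0.103 0.074]
cup0 0.68 [219. 163.] [ 0.457 -0.429  0.011]
cup0 0.58 [211. 318.] [ 0.548 -0.002  0.011]
cup0 0.54 [255. 201.] [ 0.599 -0.339  0.011]
seat0 0.82 [208. 320.] [0.564 0.001 0.046]
seat0 0.69 [203. 363.] [0.58  0.119 0.046]
seat0 0.64 [211. 318.] [ 0.571 -0.007  0.046]
bottle 0.84 [148. 437.] [0.442 0.404 0.04 ]
brush 0.83 [198. 483.] [0.638 0.462 0.02 ]
brush 0.53 [210. 276.] [ 0.518 -0.118  0.02 ]
bit_tray 0.64 [219. 162.] [ 0.456 -0.431  0.01 ]
lidded_box 0.64 [279. 162.] [ 0.641 -0.443  0.01 ]
lidded_box 0.52 [161. 407.] [0.444 0.309 0.01 ]
top 488.11882582949534 [ 0.24439146 -0.01347468  1.44097933] [ 0.21180679  0.00462862 -0.9773006 ]
stand 0.85 [207. 313.] [ 0.56  -0.009  0.03 ]
stand 0.57 [206. 198.] [0.547 0.331 0.03 ]
stand 0.46 [240. 206.] [0.449 0.3   0.
[... 439 characters left out ...]
 0.04 ]
brush 0.81 [179. 159.] [0.628 0.459 0.02 ]
brush 0.72 [204. 308.] [0.571 0.005 0.02 ]
brush 0.51 [207. 197.] [0.548 0.337 0.02 ]
bit_tray 0.58 [251. 455.] [ 0.449 -0.432  0.01 ]
bit_tray 0.43 [205. 311.] [ 0.57  -0.002  0.01 ]
lidded_box 0.7 [185. 456.] [ 0.652 -0.44   0.01 ]
lidded_box 0.57 [206. 313.] [ 0.568 -0.009  0.01 ]
lidded_box 0.54 [194. 274.] [0.599 0.11  0.01 ]
lidded_box 0.35 [204. 313.] [ 0.575 -0.007  0.01 ]
lidded_box 0.29 [246. 403.] [ 0.456 -0.28   0.01 ]
[[-9.32401203e-01  3.61424950e-01  3.74153058e-05]
 [ 3.61424951e-01  9.32401203e-01  2.96224978e-05]
 [-2.41797664e-05  4.11428777e-05 -9.99999999e-01]] [-0.94752629 -0.83159477  0.66324567] 0.0854429395357701 1.1
```

```bash
python3 -c "
import cv2
a=cv2.imread('pics/top0.png');cv2.imwrite('pics/t1.png',cv2.resize(a[130:280,140:500],(800,333),interpolation=3)[:,:])
cv2.imwrite('pics/t2.png',cv2.resize(a[150:255,250:375],(714,600),interpolation=3))
b=cv2.imread('pics/scene0.png');cv2.imwrite('pics/s2.png',cv2.resize(b[160:260,250:390],(800,571),interpolation=3))"
```

```text
(no output)
```

View pics/t1.png

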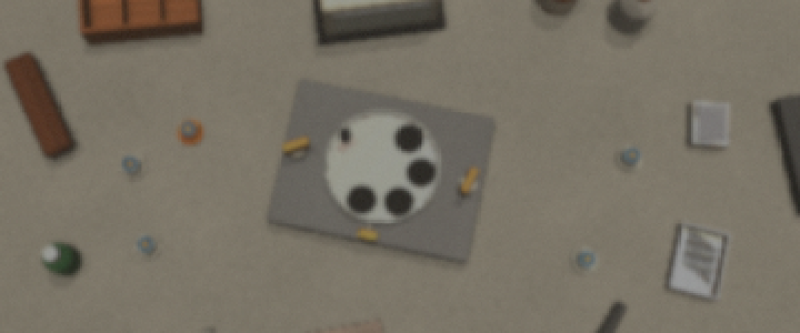

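View pics/t2.png

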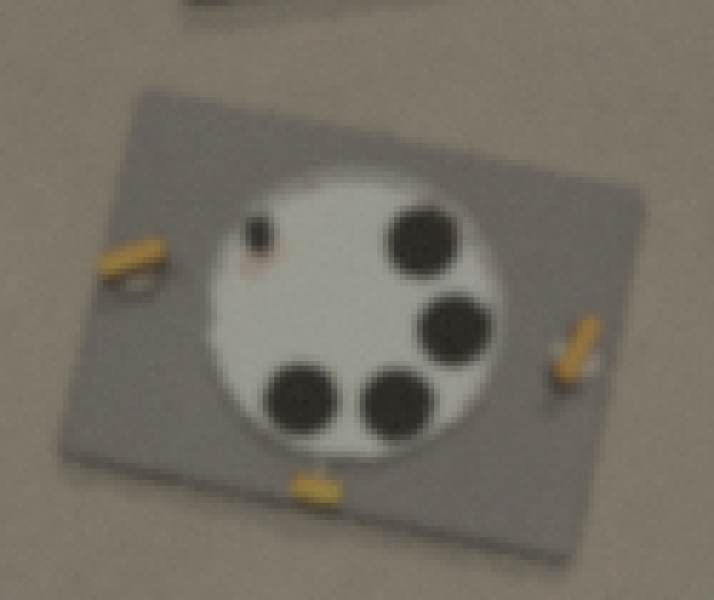

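View pics/s2.png

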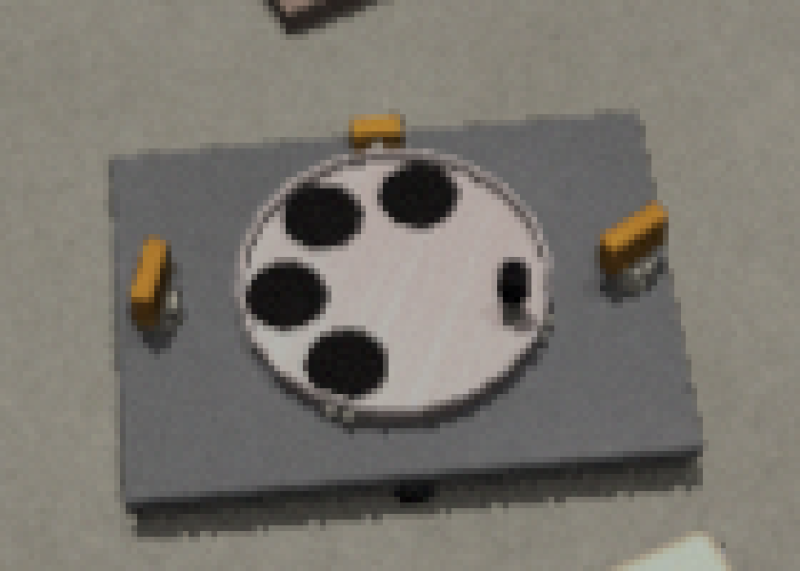

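The top view shows the stand (centre about row 205, col 310) with the handle at its left rear (row 191, col 295). The wings are at (195, 273) and (211, 351). There are four blue-ringed cups at about (204, 199), (240, 206), (201, 423) and (247, 404), plus an orange decoy at (189, 225).

```bash
cat > m.py <<'E'
from h import *
def comps(n,img,lo,hi,box,amin=6):
    m=cv2.inRange(cv2.cvtColor(img,cv2.COLOR_BGR2HSV),lo,hi); mm=np.zeros_like(m); r0,r1,c0,c1=box; mm[r0:r1,c0:c1]=m[r0:r1,c0:c1]
    k,l,st,ce=cv2.connectedComponentsWithStats(mm)
    out=[]
    for i in range(1,k):
        if st[i,4]>=amin:
            pts=np.argwhere(l==i); out.append((ce[i][::-1],st[i,4],pts))
    return out
def tri(rc1,rc2,n1="top",n2="scene"):
    K1,R1,t1=cal(n1);K2,R2,t2=cal(n2)
    X=cv2.triangulatePoints(K1@np.c_[R1,t1],K2@np.c_[R2,t2],np.array(rc1[::-1],float).reshape(2,1),np.array(rc2[::-1],float).reshape(2,1)); return (X[:3]/X[3]).ravel()
E
cat > b.py <<'E'
from m import *
t=cv2.imread('pics/top0.png'); s=cv2.imread('pics/scene0.png')
for n,im,box in(("top",t,(150,255,250,375)),("scene",s,(160,260,250,390))):
    for c,a,p in comps(n,im,(12,110,80),(30,255,255),box):
        print(n,"gold",np.round(c,1),a,np.round(world(n,c,.07),4))
        W=np.array([world(n,q,.077)[:2] for q in p]); e=np.linalg.svd(W-W.mean(0))[2][0]; print("  axis deg",np.degrees(np.arctan2(e[1],e[0])))
    for c,a,p in comps(n,im,(0,0,0),(180,255,60),box): print(n,"dark",np.round(c,1),a,np.round(world(n,c,.046),4),np.round(world(n,c,.074),4))
    for c,a,p in comps(n,im,(85,60,50),(125,255,255),(0,400,0,640),3): print(n,"blue",np.round(c,1),a,np.round(world(n,c,.022),4))
for q in ((140,92),(645,190),(570,560),(60,455)): print(np.round(world("top",(150+q[1]/5.714,250+q[0]/5.712),.034),4))
for l,bx in (("bl",(150,255,250,375)),): pass
# blue rings: show HSV near a cup
h=cv2.cvtColor(t,cv2.COLOR_BGR2HSV); print(h[204,194:204].tolist()); print(cv2.cvtColor(s,cv2.COLOR_BGR2HSV)[255,196:206].tolist())
E
python3 b.py
```

```text
top gold [194.9 272.8] 47 [0.5817 0.1087 0.07  ]
  axis deg 113.31670205992928
top gold [211.  350.4] 38 [ 0.5438 -0.1168  0.07  ]
  axis deg 154.65773164938147
top gold [235.3 304.6] 30 [0.4675 0.0116 0.07  ]
  axis deg -103.15633690926643
top dark [191.8 323.6] 82 [ 0.6035 -0.0382  0.046 ] [ 0.5963 -0.0377  0.074 ]
top dark [190.7 294.6] 7 [0.603  0.0476 0.046 ] [0.5958 0.0463 0.074 ]
top dark [207.4 329. ] 82 [ 0.5572 -0.0557  0.046 ] [ 0.5509 -0.0548  0.074 ]
top dark [219.5 302.2] 86 [0.5176 0.021  0.046 ] [0.5121 0.0203 0.074 ]
top dark [220.4 319. ] 84 [ 0.517  -0.0279  0.046 ] [ 0.5115 -0.0276  0.074 ]
scene gold [181.8 315.2] 33 [0.4888 0.0066 0.07  ]
  axis deg -95.17759209683454
scene gold [199.6 360.5] 53 [0.581  0.1096 0.07  ]
  axis deg 112.25199267208775
scene gold [207.  275.6] 47 [ 0.5424 -0.118   0.07  ]
  axis deg -24.0489262275246
scene dark [162.  304.8] 42 [ 0.3913 -0.0004  0.046 ] [ 0.4144 -0.0049  0.074 ]
scene dark [193.6 322.8] 111 [0.5173 0.0206 0.046 ] [0.5367 0.0155 0.074 ]
scene dark [197.3 305.7] 114 [ 0.5168 -0.029   0.046 ] [ 0.5362 -0.0327  0.074 ]
s
[... 701 characters left out ...]
 331.] 5 [-0.3556  0.2954  0.022 ]
scene blue [160.7 406.4] 18 [0.4506 0.3033 0.022 ]
scene blue [185.7 430. ] 24 [0.558  0.3339 0.022 ]
scene blue [204.9 215.1] 23 [ 0.4559 -0.2802  0.022 ]
scene blue [205.6 413.1] 20 [0.6101 0.2595 0.022 ]
scene blue [253.1 199.1] 31 [ 0.5986 -0.3399  0.022 ]
[0.6797 0.1122 0.034 ]
[ 0.638  -0.1546  0.034 ]
[ 0.4417 -0.1206  0.034 ]
[0.4845 0.1417 0.034 ]
[[27, 23, 113], [81, 18, 102], [80, 16, 94], [23, 43, 100], [18, 68, 113], [21, 41, 106], [99, 18, 97], [90, 19, 96], [35, 16, 93], [23, 38, 106]]
[[104, 136, 114], [103, 127, 124], [102, 92, 114], [104, 69, 104], [104, 103, 111], [103, 122, 127], [101, 57, 129], [26, 16, 110], [20, 31, 50], [42, 23, 55]]
```

```bash
cat >> h.py <<'E'
C=np.array([.5628,-.0047]); YAW=np.radians(-9.3)
def S(x,y,z): # stand -> world
    c,s=np.cos(YAW),np.sin(YAW); return np.array([C[0]+c*x-s*y,C[1]+s*x+c*y,z])
E
python3 -c "
from h import *
print(rel([.40,.14,.05],0)); print('L',S(-.065,.112,.06),'R',S(-.065,-.112,.06))
print('wl',S(0,.115,.07),'wr',S(0,-.115,.07))"
```

```text
(array([-32.23, -27.49,  19.53]), np.float64(68.81226709405064))
L [0.51675401 0.11633209 0.06      ] R [ 0.48055475 -0.10472359  0.06      ]
wl [0.58138444 0.10878841 0.07      ] wr [ 0.54421556 -0.11818841  0.07      ]
```

```bash
python3 -m jog '[[0,0,45.5,-32.2,-27.5,0,0],[0,0,45.5,-32.2,-27.5,0,0],[0,0,45.5,-32.2,-27.5,0,0],[0,0,45.5,-32.2,-27.5,0,0],[0,0,45.5,-32.2,-27.5,0,0],[0,0,45.5,-32.2,-27.5,0,0],[0,0,45.5,-32.2,-27.5,10,0],[0,0,45.5,-32.2,-27.5,15,0],[0,0,45.5,-32.2,-27.5,20,0],[0,0,45.5,-32.2,-27.5,20,0]]' 30; python3 -c "
from h import *
print(rel([.40,.14,.05]));s=arm.get_state();print(s['contact_force'],s['q'])"
```

```text
time: 2.1
eef_pos: [0.3928, 0.1528, 0.0804]
eef_rot: [[-0.395, 0.919, 0.002], [0.919, 0.395, 0.0], [-0.001, 0.002, -1.0]]
contact_force: [2.0, 0.3, -0.5]
width: -0.0001
gripper_force: 0.0
(array([-1.45,  0.15,  3.04]), None)
[ 2.02995962  0.30794599 -0.48590914] [ 8.83430972e-02  3.84194423e-01  1.88347421e+00  3.82437454e-05
  8.71698629e-01 -3.17706595e-01]
```

```bash
python3 -m jog '[[0,0,0,0,0,0,0],[0,0,0,0,0,0,0],[0,0,0,0,0,0,0]]'; python3 -m jog '[[0,0,0,0,0,2.0,0],[0,0,0,0,0,2.8,0],[0,0,0,0,0,2.8,0],[0,0,0,0,0,2.8,0]]'
```

```text
time: 2.4
eef_pos: [0.3928, 0.1546, 0.0832]
eef_rot: [[-0.396, 0.918, 0.003], [0.918, 0.396, 0.0], [-0.001, 0.003, -1.0]]
contact_force: [0.3, 0.1, 0.6]
width: -0.0002
gripper_force: 0.0
time: 2.8
eef_pos: [0.3925, 0.1542, 0.0543]
eef_rot: [[-0.396, 0.918, 0.001], [0.918, 0.396, 0.0], [-0.0, 0.001, -1.0]]
contact_force: [1.1, 0.6, 0.3]
width: 0.0002
gripper_force: 0.0
```

```bash
python3 -m jog '[[0,0,0,0,0,2.5,0],[0,0,0,0,0,3.7,0],[0,0,0,0,0,3.7,0]]';  python3 -m jog '[[0,0,0,0,0,0.2,0],[0,0,0,0,0,0.2,0]]'; python3 -m jog '[[0,0,0,0,0,0.2,0],[0,0,0,0,0,0.2,0]]'
```

```text
time: 3.1
eef_pos: [0.3919, 0.1539, 0.0162]
eef_rot: [[-0.396, 0.918, -0.001], [0.918, 0.396, -0.0], [0.0, -0.001, -1.0]]
contact_force: [-0.5, -0.1, 0.1]
width: -0.0001
gripper_force: 0.0
time: 3.3
eef_pos: [0.3926, 0.1539, 0.0151]
eef_rot: [[-0.396, 0.918, 0.001], [0.918, 0.396, 0.0], [-0.0, 0.001, -1.0]]
contact_force: [0.1, -0.7, 0.1]
width: 0.0003
gripper_force: 0.0
time: 3.5
eef_pos: [0.3927, 0.1539, 0.014]
eef_rot: [[-0.396, 0.918, 0.003], [0.918, 0.396, 0.0], [-0.001, 0.002, -1.0]]
contact_force: [-3.5, -0.2, 21.6]
width: -0.0005
gripper_force: 10.4
```

```bash
python3 -m jog '[[0,0,0,0,0,-4,0],[0,0,0,0,0,-8,0],[0,0,0,-4,4,-8,0],[0,0,0,-8,8,-8,0],[0,0,0,-8.4,9.9,-8,0],[0,0,0,-8.4,9.9,-8,0],[0,0,0,-8.4,9.9,-5,0],[0,0,0,-8.4,9.9,-4,0],[0,0,0,-8.4,9.9,-4,0]]';  python3 -m jog '[[0,0,0,0,0,0.2,0],[0,0,0,0,0,0.2,0]]'; python3 -m jog '[[0,0,0,0,0,0.2,0],[0,0,0,0,0,0.2,0]]'
```

```text
time: 4.4
eef_pos: [0.5149, 0.1161, 0.0515]
eef_rot: [[-0.396, 0.918, -0.004], [0.918, 0.396, 0.0], [0.001, -0.003, -1.0]]
contact_force: [0.2, -0.2, -0.5]
width: -0.0
gripper_force: 0.0
time: 4.6
eef_pos: [0.5165, 0.116, 0.0512]
eef_rot: [[-0.396, 0.918, 0.001], [0.918, 0.396, -0.0], [-0.0, 0.001, -1.0]]
contact_force: [0.3, -0.9, 0.6]
width: 0.0001
gripper_force: 0.0
time: 4.8
eef_pos: [0.5164, 0.1159, 0.0487]
eef_rot: [[-0.396, 0.918, 0.0], [0.918, 0.396, 0.0], [-0.0, 0.0, -1.0]]
contact_force: [0.2, -0.7, -0.6]
width: -0.0
gripper_force: 0.0
```

```bash
for i in 1 2; do python3 -m jog '[[0,0,0,0,0,0.1,0],[0,0,0,0,0,0.1,0]]'|grep -E "eef_pos|contact"; done; python3 -m jog '[[0,0,0,0,0,0.1,0],[0,0,0,0,0,0.1,0]]'|grep -E "eef_pos|contact"
```

```text
eef_pos: [0.5163, 0.1158, 0.0475]
contact_force: [-0.9, -0.3, -0.3]
eef_pos: [0.5164, 0.1158, 0.0464]
contact_force: [-0.9, -0.6, -0.3]
eef_pos: [0.5164, 0.1159, 0.0461]
contact_force: [-2.2, -1.1, 8.2]
```

```bash
python3 -m jog '[[0,0,0,0,0,0.1,0],[0,0,0,0,0,0.1,0]]'|grep -E "eef_pos|contact";python3 -m jog '[[0,0,0,0,0,-5,0],[0,0,0,0,0,-5,0]]'|grep pos; python3 -c "
from h import *
print(rel(S(-.065,-.112,.055)),rel(S(-.065,-.112,.055),np.radians(64.7)))"
```

```text
eef_pos: [0.5164, 0.1159, 0.0459]
contact_force: [-4.4, -0.0, 16.2]
eef_pos: [0.5187, 0.116, 0.099]
(array([-18.74, -12.28,   4.37]), None) (array([-18.74, -12.28,   4.37]), np.float64(-41.37831655863683))
```

```bash
python3 -m jog '[[0,0,-41.4,-4,-2.7,0,0],[0,0,-41.4,-8,-5.4,0,0],[0,0,-41.4,-12,-8.1,0,0],[0,0,-41.4,-16,-10.8,0,0],[0,0,-41.4,-18.7,-12.2,0,0],[0,0,-41.4,-18.7,-12.2,3,0],[0,0,-41.4,-18.7,-12.2,4,0],[0,0,-41.4,-18.7,-12.2,4,0]]'|grep -E "eef_pos|contact"; for i in 1 2; do python3 -m jog '[[0,0,0,0,0,0.2,0],[0,0,0,0,0,0.2,0]]'|grep -E "eef_pos|contact"; done
```

```text
eef_pos: [0.4775, -0.1034, 0.0533]
contact_force: [-0.1, 0.8, 0.3]
eef_pos: [0.4787, -0.1034, 0.053]
contact_force: [-0.4, 0.4, -0.1]
eef_pos: [0.4785, -0.1038, 0.0507]
contact_force: [-0.1, -0.4, 0.7]
```

```bash
for i in 1 2 ; do python3 -m jog '[[0,0,0,0,0,0.15,0],[0,0,0,0,0,0.15,0]]'|grep -E "eef_pos|contact"; done
```

```text
eef_pos: [0.4783, -0.1041, 0.0489]
contact_force: [-0.5, -1.0, 0.5]
eef_pos: [0.4782, -0.1041, 0.0473]
contact_force: [0.1, -0.5, -0.5]
```

```bash
for i in 1 2 3; do python3 -m jog '[[0,0,0,0,0,0.1,0],[0,0,0,0,0,0.1,0]]'|grep -E "eef_pos|contact"; done
```

```text
eef_pos: [0.4783, -0.1042, 0.0464]
contact_force: [0.1, -0.0, -0.5]
eef_pos: [0.4784, -0.1042, 0.0456]
contact_force: [-0.6, 0.1, 2.8]
eef_pos: [0.4784, -0.1042, 0.0453]
contact_force: [-3.1, 0.5, 11.6]
```

```bash
python3 -m jog '[[0,0,0,0,0,-5,0],[0,0,0,0,0,-5,4],[0,0,0,0,0,-5,4],[0,0,0,0,0,-5,4]]'|grep -E "pos|width"; python3 -c "
from h import *
print(rel([.5437,-.1183,.065],np.radians(64.7)))"
```

```text
eef_pos: [0.4778, -0.1039, 0.0937]
width: 0.0395
(array([-6.57,  1.51,  2.86]), np.float64(0.010320334416604737))
```

```bash
python3 -m jog '[[0,0,0,-4,0.8,0,4],[0,0,0,-6.6,1.5,0,4],[0,0,0,-6.6,1.5,0,4],[0,0,0,-6.6,1.5,2,4],[0,0,0,-6.6,1.5,2.9,4],[0,0,0,-6.6,1.5,2.9,4],[0,0,0,-6.6,1.5,2.9,4]]' 40; python3 - <<'E'
from h import *
cv2.imwrite("pics/g.png",cv2.resize(arm.camera("scene")[130:250,230:390],(800,600),interpolation=3)); print(arm.get_state()['q'])
E
```

```text
time: 9.1
eef_pos: [0.5441, -0.1187, 0.0654]
eef_rot: [[-0.904, 0.427, -0.001], [0.427, 0.904, 0.0], [0.001, -0.0, -1.0]]
contact_force: [-0.5, -0.5, 0.5]
width: 0.0399
gripper_force: 0.0
[-4.27360266e-01  5.84847911e-01  1.52553410e+00 -2.90506573e-05
  1.03092734e+00 -1.55676527e+00]
```

View pics/g.png

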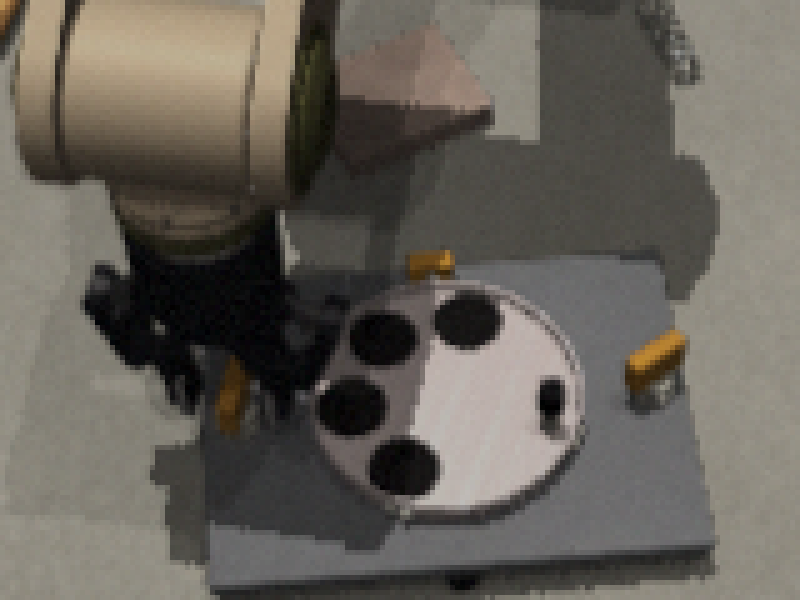

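The fingers straddle the right wing, seen at crop (230, 395). Next I close them and turn clockwise.

```bash
python3 -m jog '[[0,0,0,0,0,0,0],[0,0,0,0,0,0,0],[0,0,0,0,0,0,0],[0,0,0,0,0,0,0],[0,0,0,0,0,0,0]]' 40;  python3 -m jog '[[0,0,8.2,0,0,0,0],[0,0,16.4,0,0,0,0],[0,0,24.6,0,0,0,0],[0,0,32.8,0,0,0,0],[0,0,41,0,0,0,0],[0,0,49.2,0,0,0,0],[0,0,57.4,0,0,0,0],[0,0,65.6,0,0,0,0],[0,0,73.8,0,0,0,0],[0,0,82,0,0,0,0]]'
```

```text
time: 9.65
eef_pos: [0.5446, -0.1189, 0.0656]
eef_rot: [[-0.904, 0.427, 0.001], [0.427, 0.904, -0.0], [-0.001, -0.0, -1.0]]
contact_force: [1.1, -0.1, 2.0]
width: 0.0112
gripper_force: 44.0
time: 10.65
eef_pos: [0.5434, -0.1192, 0.0652]
eef_rot: [[0.302, 0.953, -0.003], [0.953, -0.302, -0.001], [-0.001, -0.002, -1.0]]
contact_force: [-4.8, -2.4, 0.6]
width: 0.0109
gripper_force: 44.0
```

```bash
python3 -m jog '[[0,0,8.2,0,0,0,0],[0,0,16.4,0,0,0,0],[0,0,24.6,0,0,0,0],[0,0,32.8,0,0,0,0],[0,0,41,0,0,0,0],[0,0,49.2,0,0,0,0],[0,0,57.4,0,0,0,0],[0,0,65.6,0,0,0,0],[0,0,73.8,0,0,0,0],[0,0,82,0,0,0,0]]'; python3 -m jog '[[0,0,0,0,0,0,4],[0,0,0,0,0,0,4],[0,0,0,0,0,0,4],[0,0,0,0,0,-5,4],[0,0,0,0,0,-8,4],[0,0,0,0,0,-8,4]]'; python3 -c "
from h import *
print(rel(S(0,.115,.065),np.radians(23.3)),S(0,.115,.065),arm.get_state()['q'][5])"
```

```text
time: 11.65
eef_pos: [0.5425, -0.1179, 0.0645]
eef_rot: [[0.986, -0.167, -0.005], [-0.167, -0.986, 0.002], [-0.006, -0.001, -1.0]]
contact_force: [-4.5, 2.7, -2.0]
width: 0.0113
gripper_force: 43.6
time: 12.25
eef_pos: [0.5462, -0.1195, 0.1497]
eef_rot: [[0.987, -0.16, 0.008], [-0.16, -0.987, -0.004], [0.008, 0.002, -1.0]]
contact_force: [0.6, 0.0, 0.1]
width: 0.0397
gripper_force: 0.0
(array([ -0.24, -23.12,   8.42]), np.float64(57.51779482429805)) [0.58138444 0.10878841 0.065     ] 1.3038417439759962
```

```bash
python3 -m jog '[[0,0,-8.2,0,-4,0,4],[0,0,-16.4,0,-8,0,4],[0,0,-24.6,0,-12,0,4],[0,0,-32.8,0,-16,0,4],[0,0,-41,-0.2,-20,0,4],[0,0,-49.2,-0.2,-23.1,0,4],[0,0,-57.4,-0.2,-23.1,0,4],[0,0,-65.6,-0.2,-23.1,0,4],[0,0,-73.8,-0.2,-23.1,0,4],[0,0,-82,-0.2,-23.1,0,4]]'>/dev/null;  python3 -m jog '[[0,0,-8.2,0,0,0,4],[0,0,-16.4,0,0,0,4],[0,0,-24.6,0,0,0,4],[0,0,-32.8,0,0,0,4],[0,0,-40.5,0,0,0,4],[0,0,-40.5,0,0,0,4],[0,0,-40.5,0,0,0,4]]';python3 -c "
from h import *
from m import *
print(rel(S(0,.115,.065),np.radians(23.3)),arm.get_state()['q'][5])
for n,box in(('top',(150,255,250,375)),('scene',(160,260,250,390))):
    im=arm.camera(n); cv2.imwrite('pics/%s1.png'%n,im)
    for c,a,p in comps(n,im,(12,110,80),(30,255,255),box):
        W=np.array([world(n,q,.077)[:2] for q in p]); e=np.linalg.svd(W-W.mean(0))[2][0]; print(n,np.round(world(n,c,.07),4),a,np.degrees(np.arctan2(e[1],e[0])))
"
```

```text
time: 13.95
eef_pos: [0.5796, 0.1095, 0.1449]
eef_rot: [[-0.391, 0.92, -0.001], [0.92, 0.391, 0.0], [0.0, -0.001, -1.0]]
contact_force: [0.2, -0.1, 1.0]
width: 0.0398
gripper_force: 0.0
(array([-0.14,  0.14,  7.99]), np.float64(-0.2527950827499126)) -0.4160849566259065
top [ 0.543  -0.1158  0.07  ] 40 169.7227552858419
top [0.4676 0.0114 0.07  ] 34 -101.6155402111072
scene [0.489  0.0085 0.07  ] 35 78.29002660543222
scene [0.5836 0.1057 0.07  ] 19 113.6543634782816
scene [ 0.543 -0.117  0.07 ] 52 -7.952371713529996
```

```bash
python3 -m jog '[[0,0,0,-0.1,0.1,4,4],[0,0,0,-0.1,0.1,7,4],[0,0,0,-0.1,0.1,8,4],[0,0,0,-0.1,0.1,8,4],[0,0,0,-0.1,0.1,8,4],[0,0,0,-0.1,0.1,8,0],[0,0,0,-0.1,0.1,8,0],[0,0,0,-0.1,0.1,8,0],[0,0,0,-0.1,0.1,8,0]]' 40;  python3 -m jog '[[0,0,8.2,0,0,0,0],[0,0,16.4,0,0,0,0],[0,0,24.6,0,0,0,0],[0,0,32.8,0,0,0,0],[0,0,41,0,0,0,0],[0,0,49.2,0,0,0,0],[0,0,57.4,0,0,0,0],[0,0,65.6,0,0,0,0]]'
```

```text
time: 14.95
eef_pos: [0.5816, 0.109, 0.0667]
eef_rot: [[-0.394, 0.919, 0.002], [0.919, 0.394, -0.0], [-0.001, 0.002, -1.0]]
contact_force: [-0.5, -0.5, 6.7]
width: 0.0114
gripper_force: 42.7
time: 15.75
eef_pos: [0.5815, 0.1087, 0.0667]
eef_rot: [[0.678, 0.735, 0.002], [0.735, -0.678, -0.001], [0.001, 0.002, -1.0]]
contact_force: [-1.4, -1.5, 6.4]
width: 0.0112
gripper_force: 42.7
```

```bash
python3 -m jog '[[0,0,8.2,0,0,0,0],[0,0,16.4,0,0,0,0],[0,0,24.6,0,0,0,0],[0,0,32.8,0,0,0,0],[0,0,41,0,0,0,0],[0,0,49.2,0,0,0,0],[0,0,56.5,0,0,0,0],[0,0,56.5,0,0,0,0]]';python3 -m jog '[[0,0,0,0,0,0,4],[0,0,0,0,0,0,4],[0,0,0,0,0,0,4],[0,0,0,0,0,-5,4],[0,0,0,0,0,-8,4],[0,0,0,0,0,-8,0],[0,0,0,0,0,-8,0]]'; python3 -c "
from h import *
print(rel(S(-.065,.112,.055)),arm.get_state()['q'])"
```

```text
time: 16.55
eef_pos: [0.5813, 0.1086, 0.0667]
eef_rot: [[0.987, -0.158, 0.002], [-0.158, -0.987, -0.001], [0.002, 0.001, -1.0]]
contact_force: [-1.8, -2.1, 7.4]
width: 0.0111
gripper_force: 42.8
time: 17.25
eef_pos: [0.5809, 0.1091, 0.1454]
eef_rot: [[0.988, -0.154, 0.0], [-0.154, -0.988, 0.0], [0.0, -0.0, -1.0]]
contact_force: [-0.8, -0.3, 0.3]
width: 0.0113
gripper_force: 0.0
(array([-6.45,  0.27,  9.04]), None) [-1.45577439e-02  5.37170891e-01  1.33559070e+00  5.39316856e-05
  1.26850366e+00  1.71118182e+00]
```

```bash
python3 -m jog '[[0,0,0,-4,0.2,0,0],[0,0,0,-6.4,0.3,4,0],[0,0,0,-6.4,0.3,8,0],[0,0,0,-6.4,0.3,9.3,0],[0,0,0,-6.4,0.3,9.3,0],[0,0,0,-6.4,0.3,9.4,0],[0,0,0,-6.4,0.3,9.5,0],[0,0,0,-6.4,0.3,9.5,0]]'|grep -E "pos|cont"; for i in 1 2 3 4; do python3 -m jog '[[0,0,0,0,0,0.08,0],[0,0,0,0,0,0.08,0]]'|grep -E "eef_pos|contact"; done
```

```text
eef_pos: [0.5172, 0.1159, 0.0502]
contact_force: [0.6, 0.3, 0.1]
eef_pos: [0.5173, 0.1159, 0.0497]
contact_force: [0.4, 0.2, -0.5]
eef_pos: [0.5173, 0.1159, 0.0488]
contact_force: [0.8, 0.3, 0.5]
eef_pos: [0.5173, 0.1159, 0.048]
contact_force: [0.4, -0.1, -0.4]
eef_pos: [0.5173, 0.1159, 0.0479]
contact_force: [-2.3, 0.5, 8.0]
```

```bash
cat > c.py <<'E'
import sys
from m import *
def fit():
    P=[]; 
    ims={n:arm.camera(n) for n in("top","scene")}
    ang=np.radians([-96,-152,152,96]); M=np.c_[np.cos(ang),np.sin(ang)]*.052
    from itertools import permutations
    for n,box in(("top",(150,255,250,375)),("scene",(165,245,255,385))):
        D=[np.array(world(n,c,.046)[:2]) for c,a,p in comps(n,ims[n],(0,0,0),(180,255,62),box) if 60<a<150]
        D=[d for d in D if np.hypot(*(d-C))<.065 and np.hypot(*(d-C))>.04]
        best=None
        for k in permutations(range(4),min(len(D),4)):
            m=M[list(k)]; d=np.array(D[:4]); mm=m-m.mean(0); dd=d-d.mean(0)
            a=np.arctan2((mm[:,0]*dd[:,1]-mm[:,1]*dd[:,0]).sum(),(mm*dd).sum()); r=np.array([[np.cos(a),-np.sin(a)],[np.sin(a),np.cos(a)]])
            t=d.mean(0)-r@m.mean(0); e=np.sqrt(((d-m@r.T-t)**2).sum(1).mean())
            if best is None or e<best[0]: best=(e,np.degrees(a),t)
        print(n,len(D),"resid %.4f handle %.1f deg"%best[:2],"centre",np.round(best[2],4),"seats",np.round([best[2]+np.array([[np.cos(np.radians(best[1])),-np.sin(np.radians(best[1]))],[np.sin(np.radians(best[1])),np.cos(np.radians(best[1]))]])@q for q in M],4).tolist())
        for c,a,p in comps(n,ims[n],(12,110,80),(30,255,255),box): print("  gold",np.round(world(n,c,.066),4),a)
fit()
E
python3 -m jog '[[0,0,0,0,0,-4,0],[0,0,-8,-3,0,-9,4],[0,0,-16,-7,-2,-10,4],[0,0,-24,-11,-4,-10,4],[0,0,-32,-15,-7,-10,4],[0,0,-40,-16.7,-9.5,-10,4],[0,0,-48,-16.7,-9.5,-10,4],[0,0,-56,-16.7,-9.5,-10,4],[0,0,-64,-16.7,-9.5,-10,4],[0,0,-66,-16.7,-9.5,-10,4]]'; python3 c.py
```

```text
time: 19.85
eef_pos: [0.3669, 0.2357, 0.1473]
eef_rot: [[0.539, 0.842, 0.0], [0.842, -0.539, 0.0], [0.0, 0.0, -1.0]]
contact_force: [0.7, 0.7, -0.5]
width: 0.0402
gripper_force: 0.0
top 4 resid 0.0005 handle 55.4 deg centre [ 0.5635 -0.0041] seats [[0.6029, -0.038], [0.5575, -0.0558], [0.5173, -0.028], [0.5178, 0.0208]]
  gold [0.5827 0.1093 0.066 ] 42
  gold [ 0.5441 -0.1173  0.066 ] 42
  gold [0.4681 0.012  0.066 ] 31
scene 4 resid 0.0003 handle 55.5 deg centre [ 0.5631 -0.0047] seats [[0.6026, -0.0384], [0.5572, -0.0563], [0.517, -0.0287], [0.5174, 0.0201]]
  gold [0.4856 0.0072 0.066 ] 34
  gold [0.5797 0.1102 0.066 ] 49
  gold [ 0.5419 -0.1183  0.066 ] 48
```

```bash
sed -i 's/^C=.*/C=np.array([.5633,-.0044]); YAW=np.radians(-9.5)/' h.py; python3 -c "
from h import *
print(rel([.5973,.0450,.071],np.radians(-34.5)))
for t in np.linspace(0,65,9)[1:]: print(round(t,1),round(-6*(1-np.cos(np.radians(t))),2),round(6*np.sin(np.radians(t)),2))"
```

```text
(array([-3.5 , 29.69,  7.63]), np.float64(1.6199617559658464))
8.1 -0.06 0.85
16.2 -0.24 1.68
24.4 -0.53 2.48
32.5 -0.94 3.22
40.6 -1.45 3.91
48.8 -2.04 4.51
56.9 -2.72 5.02
65.0 -3.46 5.44
```

```bash
python3 -m jog '[[0,0,1.6,-0.5,4.8,0,4],[0,0,1.6,-1,9.6,0,4],[0,0,1.6,-1.5,14.4,0,4],[0,0,1.6,-2,19.2,0,4],[0,0,1.6,-3,24,0,4],[0,0,1.6,-3.5,28.5,0,4],[0,0,1.6,-3.5,29.7,0,4],[0,0,1.6,-3.5,29.7,0,4],[0,0,1.6,-3.5,29.7,0,4]]' 30; python3 -m jog '[[0,0,0,0,0,3,4],[0,0,0,0,0,6,4],[0,0,0,0,0,7.6,4],[0,0,0,0,0,7.6,4],[0,0,0,0,0,7.6,4]]'; python3 -c "
from h import *
print(rel([.5973,.0450,.071],np.radians(-34.5)))"
```

```text
time: 20.85
eef_pos: [0.5964, 0.0458, 0.147]
eef_rot: [[0.566, 0.824, -0.001], [0.824, -0.566, 0.0], [-0.0, -0.001, -1.0]]
contact_force: [-0.8, 0.1, 0.5]
width: 0.0397
gripper_force: 0.0
time: 21.35
eef_pos: [0.597, 0.0459, 0.0722]
eef_rot: [[0.565, 0.825, 0.0], [0.825, -0.565, 0.0], [0.0, 0.0, -1.0]]
contact_force: [0.5, 0.9, -0.3]
width: 0.0404
gripper_force: 0.0
(array([-0.06,  0.07,  0.12]), np.float64(0.07567105962010601))
```

```bash
python3 -m jog '[[0,0,0,0,0,0,0],[0,0,0,0,0,0,0],[0,0,0,0,0,0,0],[0,0,0,0,0,0,0]]' 30|grep -E "pos|width|cont"; python3 -m jog '[[0,0,8.1,-0.06,0.85,0,0],[0,0,16.2,-0.24,1.68,0,0],[0,0,24.4,-0.53,2.48,0,0],[0,0,32.5,-0.94,3.22,0,0],[0,0,40.6,-1.45,3.91,0,0],[0,0,48.8,-2.04,4.51,0,0],[0,0,56.9,-2.72,5.02,0,0],[0,0,65,-3.46,5.44,0,0],[0,0,65,-3.46,5.44,0,0],[0,0,65,-3.46,5.44,0,0]]'; python3 -c "
from h import *
print(S(.06,0,.07))"
```

```text
eef_pos: [0.5979, 0.0451, 0.0726]
contact_force: [-0.8, 1.5, 7.6]
width: 0.0136
time: 22.75
eef_pos: [0.6229, -0.015, 0.0726]
eef_rot: [[0.986, -0.165, 0.002], [-0.165, -0.986, -0.001], [0.002, 0.001, -1.0]]
contact_force: [-2.5, -1.5, 6.8]
width: 0.014
gripper_force: 29.7
[ 0.62247714 -0.01430286  0.07      ]
```

```bash
python3 -m jog '[[0,0,0,0,0,0,4],[0,0,0,0,0,0,4],[0,0,0,0,0,0,4],[0,0,0,0,0,-4,4],[0,0,0,0,0,-8,4],[0,0,0,-4,-3,-10,5],[0,0,0,-8,-6,-12,5],[0,0,0,-12,-9,-12,5],[0,0,0,-16,-12,-12,5],[0,0,0,-19.5,-13.5,-12,5]]'; python3 c.py; python3 - <<'E'
from m import *
for n in("top","scene"):
    im=arm.camera(n); cv2.imwrite(f"pics/{n}2.png",im)
im=cv2.imread("pics/scene2.png")
for c,a,p in comps("scene",im,(85,60,50),(125,255,255),(140,280,180,450),3): print("blue",np.round(c,1),a,np.round(world("scene",c,.022),4))
t=cv2.imread("pics/top2.png"); out=[]
for r,c in((204,199),(243,206),(247,403),(200,422),(189,225)): out.append(cv2.resize(t[r-12:r+13,c-12:c+13],(150,150),interpolation=0))
row2=[]
for r,c in((187,430),(162,406),(207,215),(256,200),(207,413)): row2.append(cv2.resize(im[r-12:r+13,c-12:c+13],(150,150),interpolation=0))
cv2.imwrite("pics/cups.png",np.vstack([np.hstack(out),np.hstack(row2)]))
E
```

```text
time: 23.75
eef_pos: [0.451, 0.1525, 0.1914]
eef_rot: [[0.986, -0.164, 0.001], [-0.164, -0.986, 0.0], [0.001, -0.0, -1.0]]
contact_force: [0.3, 0.4, 0.4]
width: 0.0499
gripper_force: 0.0
top 4 resid 0.0004 handle -9.4 deg centre [ 0.5634 -0.0037] seats [[0.5496, -0.0539], [0.5141, -0.0203], [0.522, 0.0278], [0.5664, 0.0482]]
  gold [0.5811 0.11   0.066 ] 45
  gold [ 0.544 -0.117  0.066] 44
  gold [0.4681 0.012  0.066 ] 31
scene 4 resid 0.0004 handle -9.4 deg centre [ 0.5631 -0.0048] seats [[0.5493, -0.0549], [0.5138, -0.0214], [0.5218, 0.0268], [0.5662, 0.0471]]
  gold [0.4854 0.0067 0.066 ] 37
  gold [0.5793 0.1104 0.066 ] 50
  gold [ 0.5418 -0.118   0.066 ] 48
blue [161.  406.4] 17 [0.4516 0.3028 0.022 ]
blue [185.5 430. ] 22 [0.5572 0.3341 0.022 ]
blue [205.7 413.3] 18 [0.6105 0.2601 0.022 ]
blue [218.1 209.1] 22 [ 0.4962 -0.3018  0.022 ]
blue [253.1 199.1] 32 [ 0.5986 -0.3401  0.022 ]
```

View pics/cups.png

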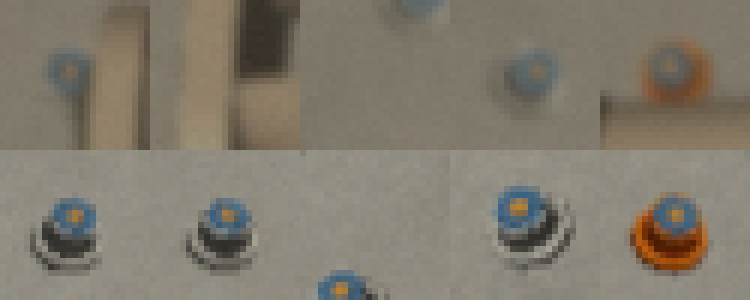

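The crops confirm four upright blue-topped cups and the orange decoy. One cup has been knocked and now sits at about (0.496, -0.302). The table is at the back detent. Next is cup A.

```bash
python3 -c "
from h import *
print(rel([.557,.334,.08],np.radians(-93.4)))"
```

```text
(array([  7.33, -19.73,  11.17]), np.float64(-6.001459326660239))
```

```bash
python3 -m jog '[[0,0,-6,1.6,-4.4,0,5],[0,0,-6,3.2,-8.8,0,5],[0,0,-6,4.8,-13.2,2,5],[0,0,-6,6.4,-17.6,5,5],[0,0,-6,7.3,-19.7,9,5],[0,0,-6,7.3,-19.7,11.2,5],[0,0,-6,7.3,-19.7,11.2,5],[0,0,-6,7.3,-19.7,11.2,5]]' 40; python3 -c "
from h import *
print(rel([.557,.334,.0205],np.radians(-93.4)))"
```

```text
time: 24.75
eef_pos: [0.5581, 0.3324, 0.0796]
eef_rot: [[0.998, -0.062, 0.0], [-0.062, -0.998, -0.0], [0.0, 0.0, -1.0]]
contact_force: [0.7, 0.0, 1.6]
width: 0.0503
gripper_force: 0.0
(array([-0.12, -0.15,  5.91]), np.float64(-0.15485826385042856))
```

```bash
python3 -m jog '[[0,0,0,-0.1,-0.1,3,5],[0,0,0,-0.1,-0.1,5,5],[0,0,0,-0.1,-0.1,5.9,5],[0,0,0,-0.1,-0.1,5.9,5],[0,0,0,-0.1,-0.1,5.9,0],[0,0,0,-0.1,-0.1,5.9,0],[0,0,0,-0.1,-0.1,5.9,0],[0,0,0,-0.1,-0.1,5.9,0],[0,0,0,-0.1,-0.1,5.9,0]]' 40; python3 -m jog '[[0,0,0,0,0,-4,0],[0,0,0,0,0,-8,0],[0,0,0,0,0,-10,0],[0,0,0,0,0,-10,0]]';  python3 -c "
from h import *
print(rel([.5663,.0477,.0690],np.radians(-93.4)))"
```

```text
time: 25.65
eef_pos: [0.557, 0.3344, 0.0222]
eef_rot: [[0.998, -0.061, 0.003], [-0.061, -0.998, 0.001], [0.003, -0.001, -1.0]]
contact_force: [-1.0, -1.3, 6.6]
width: 0.0241
gripper_force: 39.1
time: 26.05
eef_pos: [0.5574, 0.3348, 0.1242]
eef_rot: [[0.998, -0.061, 0.007], [-0.061, -0.998, 0.003], [0.007, -0.003, -1.0]]
contact_force: [0.3, 0.3, -1.0]
width: 0.0238
gripper_force: 39.4
(array([ 2.6 , 28.62,  5.45]), np.float64(-0.08273715863853681))
```

```bash
python3 -m jog '[[0,0,0,0.4,4,0,0],[0,0,0,0.8,8.5,0,0],[0,0,0,1.2,13,0,0],[0,0,0,1.6,17.5,0,0],[0,0,0,2,22,0,0],[0,0,0,2.4,26.5,0,0],[0,0,0,2.6,28.6,0,0],[0,0,0,2.6,28.6,2.5,0],[0,0,0,2.6,28.6,4.2,0],[0,0,0,2.6,28.6,4.2,0]]'; python3 -m jog '[[0,0,0,0,0,0,0],[0,0,0,0,0,0,0]]' |grep pos;python3 -c "
from h import *
print(rel([.5663,.0477,.0690],np.radians(-93.4)))"
```

```text
time: 27.05
eef_pos: [0.5629, 0.0471, 0.0753]
eef_rot: [[0.998, -0.061, -0.006], [-0.061, -0.998, 0.001], [-0.006, -0.0, -1.0]]
contact_force: [-1.3, -0.1, 0.0]
width: 0.0243
gripper_force: 39.6
eef_pos: [0.565, 0.0473, 0.0789]
(array([ 0.13, -0.04,  0.99]), np.float64(-0.06584073013571867))
```

```bash
python3 -m jog '[[0,0,0,0.1,0,0.7,0],[0,0,0,0.1,0,0.9,0],[0,0,0,0.1,0,0.9,0],[0,0,0,0.1,0,0.9,0]]' |grep -E "pos|cont"; python3 -m jog '[[0,0,0,0,0,0.1,0],[0,0,0,0,0,0.1,0]]' |grep -E "pos|cont"
```

```text
eef_pos: [0.5657, 0.0471, 0.0693]
contact_force: [-0.7, 0.1, -0.8]
eef_pos: [0.5656, 0.0471, 0.0682]
contact_force: [-0.4, -0.8, -1.1]
```

```bash
for i in 1 2; do python3 -m jog '[[0,0,0,0,0,0.07,0],[0,0,0,0,0,0.07,0]]' |grep -E "pos|cont";done
```

```text
eef_pos: [0.5657, 0.0471, 0.0681]
contact_force: [-2.2, -0.4, 4.4]
eef_pos: [0.5658, 0.0471, 0.068]
contact_force: [-4.7, 0.7, 10.7]
```

```bash
python3 -m jog '[[0,0,0,0,0,0,4],[0,0,0,0,0,0,4],[0,0,0,0,0,0,4],[0,0,0,0,0,0,4],[0,0,0,0,0,-3,4],[0,0,0,0,0,-7,5],[0,0,0,0,0,-10,5],[0,0,0,0,0,-10,5]]' |grep -E "pos|width"; python3 -c "
from h import *
print(rel([.4516,.3028,.08],np.radians(-37.4)))"
```

```text
eef_pos: [0.5673, 0.047, 0.1709]
width: 0.0498
(array([-13.17, -24.84,   8.97]), np.float64(-56.077517428767294))
```

```bash
python3 -m jog '[[0,0,-8,-2.2,-4.2,0,5],[0,0,-16,-4.4,-8.4,0,5],[0,0,-24,-6.6,-12.6,0,5],[0,0,-32,-8.8,-16.8,0,5],[0,0,-40,-11,-21,2,5],[0,0,-48,-13.2,-24.8,5,5],[0,0,-56,-13.2,-24.8,8,5],[0,0,-56,-13.2,-24.8,9,5],[0,0,-56,-13.2,-24.8,9,5],[0,0,-56,-13.2,-24.8,9,5]]' |grep -E "pos|width"; python3 -c "
from h import *
print(rel([.4516,.3028,.0205],np.radians(-37.4)))
im=arm.camera('scene');from m import *
for c,a,p in comps('scene',im,(85,60,50),(125,255,255),(140,280,180,450),3): print('blue',np.round(c,1),a,np.round(world('scene',c,.022),4),np.round(world('scene',c,.068),4))"
```

```text
eef_pos: [0.45, 0.3021, 0.0777]
width: 0.0501
(array([0.14, 0.08, 5.72]), np.float64(-0.31956991522899614))
blue [201.  337.1] 24 [0.5366 0.0575 0.022 ] [0.5669 0.0476 0.068 ]
blue [205.6 413.3] 19 [0.6101 0.26   0.022 ] [0.6371 0.2407 0.068 ]
blue [218.  209.1] 24 [ 0.4958 -0.3018  0.022 ] [ 0.528  -0.2951  0.068 ]
blue [253.2 199.2] 30 [ 0.599  -0.3399  0.022 ] [ 0.6264 -0.3315  0.068 ]
```

Cup A sits on seat3 to within about 1 mm. Next I pick up cup B.

```bash
python3 -m jog '[[0,0,0,0.1,0.1,3,5],[0,0,0,0.1,0.1,5,5],[0,0,0,0.1,0.1,5.7,5],[0,0,0,0.1,0.1,5.7,5],[0,0,0,0.1,0.1,5.7,0],[0,0,0,0.1,0.1,5.7,0],[0,0,0,0.1,0.1,5.7,0],[0,0,0,0.1,0.1,5.7,0],[0,0,0,0.1,0.1,5.7,0]]' 40; python3 -m jog '[[0,0,0,0,0,-4,0],[0,0,0,0,0,-8,0],[0,0,0,0,0,-10,0],[0,0,0,0,0,-10,0]]'|grep -E "pos|width";  python3 -c "
from h import *
print(rel([.5219,.0273,.0690],np.radians(-37.4)))"
```

```text
time: 31.0
eef_pos: [0.4511, 0.303, 0.0213]
eef_rot: [[0.609, 0.793, 0.003], [0.793, -0.609, 0.001], [0.002, 0.002, -1.0]]
contact_force: [0.1, -1.4, 7.0]
width: 0.0239
gripper_force: 39.0
eef_pos: [0.4516, 0.3034, 0.1233]
width: 0.0243
(array([-17.66,  22.37,   5.4 ]), np.float64(-0.0898529041201499))
```

```bash
python3 -m jog '[[0,0,0,-2.5,3.2,0,0],[0,0,0,-5.1,6.4,0,0],[0,0,0,-7.6,9.6,0,0],[0,0,0,-10.1,12.8,0,0],[0,0,0,-12.6,16,0,0],[0,0,0,-15.2,19.2,0,0],[0,0,0,-17.7,22.4,0,0],[0,0,0,-17.7,22.4,2.5,0],[0,0,0,-17.7,22.4,4.2,0],[0,0,0,-17.7,22.4,4.2,0]]'|grep -E "pos|width"; python3 -m jog '[[0,0,0,0,0,0,0],[0,0,0,0,0,0,0]]' |grep pos;python3 -c "
from h import *
print(rel([.5219,.0273,.0690],np.radians(-37.4)))"
```

```text
eef_pos: [0.5188, 0.026, 0.0753]
width: 0.0243
eef_pos: [0.5207, 0.0263, 0.0785]
(array([0.15, 0.03, 0.95]), np.float64(-0.06088334630860004))
```

```bash
python3 -m jog '[[0,0,0,0.1,0,0.7,0],[0,0,0,0.1,0,0.9,0],[0,0,0,0.1,0,1.0,0],[0,0,0,0.1,0,1.0,0]]' |grep -E "pos|cont"; for i in 1 2; do python3 -m jog '[[0,0,0,0,0,0.07,0],[0,0,0,0,0,0.07,0]]' |grep -E "pos|cont";done
```

```text
eef_pos: [0.521, 0.0269, 0.0678]
contact_force: [0.4, 0.5, -1.3]
eef_pos: [0.5211, 0.0269, 0.0672]
contact_force: [-0.6, -0.6, -0.2]
eef_pos: [0.5211, 0.0269, 0.0671]
contact_force: [-1.9, 0.6, 5.8]
```

```bash
python3 -m jog '[[0,0,0,0,0,0,4],[0,0,0,0,0,0,4],[0,0,0,0,0,0,4],[0,0,0,0,0,0,4],[0,0,0,0,0,-3,4],[0,0,0,0,0,-7,5],[0,0,0,0,0,-10,5],[0,0,0,0,0,-10,5]]' |grep -E "pos|width"; python3 -c "
from h import *
print(rel([.496,-.302,.08],np.radians(18.6)))"
```

```text
eef_pos: [0.5226, 0.0267, 0.1702]
width: 0.0497
(array([-27.74,  17.83,   9.05]), np.float64(-56.07818363464517))
```

```bash
python3 -m jog '[[0,0,-8,-3.5,2.2,0,5],[0,0,-16,-7,4.5,0,5],[0,0,-24,-10.5,6.8,0,5],[0,0,-32,-14,9,0,5],[0,0,-40,-17.5,11.2,0,5],[0,0,-48,-21,13.5,0,5],[0,0,-56,-24.5,15.8,2,5],[0,0,-56,-27.7,17.8,5,5],[0,0,-56,-27.7,17.8,8,5],[0,0,-56,-27.7,17.8,9,5]]' |grep -E "pos|width"; python3 -c "
from h import *
im=arm.camera('scene');from m import *
print(rel([.496,-.302,.0205],np.radians(18.6)))
for c,a,p in comps('scene',im,(85,60,50),(125,255,255),(140,280,180,450),3): print('blue',np.round(c,1),a,np.round(world('scene',c,.022),4),np.round(world('scene',c,.068),4))"
```

```text
eef_pos: [0.492, -0.3009, 0.0727]
width: 0.0505
(array([-0.32,  0.31,  5.23]), np.float64(-0.12338879543096937))
blue [189.6 325.3] 27 [0.4886 0.0357 0.022 ] [0.5211 0.0268 0.068 ]
blue [201.  337.1] 24 [0.5366 0.0575 0.022 ] [0.5669 0.0476 0.068 ]
blue [205.6 413.1] 20 [0.6101 0.2595 0.022 ] [0.637  0.2403 0.068 ]
blue [219.4 208.7] 12 [ 0.5    -0.3035  0.022 ] [ 0.532  -0.2968  0.068 ]
blue [253.1 199.1] 31 [ 0.5986 -0.3399  0.022 ] [ 0.6261 -0.3315  0.068 ]
```

```bash
python3 -m jog '[[0,0,0,0,0,0,5],[0,0,0,0,0,0,5],[0,0,0,0,0,0,5]]'|grep pos;python3 -c "
from h import *
print(rel([.496,-.302,.0205],np.radians(18.6)))"
```

```text
eef_pos: [0.4943, -0.3011, 0.0779]
(array([-0.13,  0.12,  5.74]), np.float64(-0.031133862406520052))
```

```bash
python3 -m jog '[[0,0,0,-0.1,0.1,3,5],[0,0,0,-0.1,0.1,5,5],[0,0,0,-0.1,0.1,5.7,5],[0,0,0,-0.1,0.1,5.7,5],[0,0,0,-0.1,0.1,5.7,0],[0,0,0,-0.1,0.1,5.7,0],[0,0,0,-0.1,0.1,5.7,0],[0,0,0,-0.1,0.1,5.7,0],[0,0,0,-0.1,0.1,5.7,0]]' 40; python3 -m jog '[[0,0,0,0,0,-4,0],[0,0,0,0,0,-8,0],[0,0,0,0,0,-10,0],[0,0,0,0,0,-10,0]]'|grep -E "pos|width";  python3 -c "
from h import *
print(rel([.514,-.0208,.0690],np.radians(18.6)))"
```

```text
time: 36.45
eef_pos: [0.4955, -0.3023, 0.0209]
eef_rot: [[-0.318, 0.948, 0.002], [0.948, 0.318, -0.002], [-0.002, 0.001, -1.0]]
contact_force: [-0.5, 0.7, 6.2]
width: 0.0243
gripper_force: 39.1
eef_pos: [0.4959, -0.3027, 0.1228]
width: 0.0242
(array([26.19, 10.65,  5.26]), np.float64(-0.08002805956648729))
```

```bash
python3 -m jog '[[0,0,0,4,1.6,0,0],[0,0,0,8,3.2,0,0],[0,0,0,12,4.8,0,0],[0,0,0,16,6.4,0,0],[0,0,0,20,8.1,0,0],[0,0,0,24,9.8,0,0],[0,0,0,26.2,10.6,0,0],[0,0,0,26.2,10.6,2.5,0],[0,0,0,26.2,10.6,4.2,0],[0,0,0,26.2,10.6,4.2,0]]'|grep -E "pos|width"; python3 -m jog '[[0,0,0,0,0,0,0],[0,0,0,0,0,0,0]]' |grep pos;python3 -c "
from h import *
print(rel([.514,-.0208,.0690],np.radians(18.6)))"
```

```text
eef_pos: [0.5106, -0.0191, 0.0748]
width: 0.0243
eef_pos: [0.5126, -0.02, 0.078]
(array([-0.12,  0.11,  0.9 ]), np.float64(-0.10589543397408363))
```

```bash
python3 -m jog '[[0,0,0,-0.1,0.1,0.7,0],[0,0,0,-0.1,0.1,0.9,0],[0,0,0,-0.1,0.1,1.0,0],[0,0,0,-0.1,0.1,1.0,0]]' |grep -E "pos|cont"; for i in 1 2; do python3 -m jog '[[0,0,0,0,0,0.07,0],[0,0,0,0,0,0.07,0]]' |grep -E "pos|cont";done
```

```text
eef_pos: [0.5135, -0.0204, 0.0673]
contact_force: [-0.2, -0.7, -1.2]
eef_pos: [0.5136, -0.0204, 0.0668]
contact_force: [-0.1, -0.1, -1.1]
eef_pos: [0.5136, -0.0204, 0.0667]
contact_force: [-2.5, 0.9, 6.3]
```

```bash
python3 -m jog '[[0,0,0,0,0,0,4],[0,0,0,0,0,0,4],[0,0,0,0,0,0,4],[0,0,0,0,0,0,4],[0,0,0,0,0,-3,4],[0,0,0,0,0,-7,5],[0,0,0,0,0,-10,5],[0,0,0,0,0,-10,5]]' |grep -E "pos|width"; python3 -c "
from h import *
print(rel([.5988,-.34,.08],np.radians(74.6)))"
```

```text
eef_pos: [0.5151, -0.0207, 0.1698]
width: 0.0501
(array([-32.89,  -2.26,   9.1 ]), np.float64(-56.07788815431066))
```

```bash
python3 -m jog '[[0,0,-8,-4.5,-0.3,0,5],[0,0,-16,-9,-0.6,0,5],[0,0,-24,-13.5,-0.9,0,5],[0,0,-32,-18,-1.2,0,5],[0,0,-40,-22.5,-1.5,0,5],[0,0,-48,-27,-1.8,0,5],[0,0,-56,-31,-2.1,2,5],[0,0,-56,-32.9,-2.2,5,5],[0,0,-56,-32.9,-2.2,8,5],[0,0,-56,-32.9,-2.2,9,5]]' |grep -E "pos|width"; python3 -m jog '[[0,0,0,0,0,0,5],[0,0,0,0,0,0,5],[0,0,0,0,0,0,5]]'|grep pos; python3 -c "
from h import *
print(rel([.5988,-.34,.0205],np.radians(74.6)))
im=arm.camera('scene');from m import *
for c,a,p in comps('scene',im,(85,60,50),(125,255,255),(140,280,180,450),3): print('blue',np.round(c,1),a,np.round(world('scene',c,.022),4),np.round(world('scene',c,.068),4))"
```

```text
eef_pos: [0.5955, -0.3388, 0.0712]
width: 0.0502
eef_pos: [0.5978, -0.3393, 0.078]
(array([-0.1 , -0.03,  5.75]), np.float64(-0.05318199385482103))
blue [189.5 325.2] 26 [0.4882 0.0356 0.022 ] [0.5208 0.0267 0.068 ]
blue [191.6 308.8] 24 [ 0.4829 -0.0122  0.022 ] [ 0.5157 -0.0189  0.068 ]
blue [201.  337.1] 24 [0.5366 0.0575 0.022 ] [0.5669 0.0476 0.068 ]
blue [205.6 413.3] 19 [0.6101 0.26   0.022 ] [0.6371 0.2407 0.068 ]
blue [253.2 199. ] 34 [ 0.5988 -0.3402  0.022 ] [ 0.6263 -0.3318  0.068 ]
```

```bash
python3 -m jog '[[0,0,0,-0.1,0,3,5],[0,0,0,-0.1,0,5,5],[0,0,0,-0.1,0,5.7,5],[0,0,0,-0.1,0,5.7,5],[0,0,0,-0.1,0,5.7,0],[0,0,0,-0.1,0,5.7,0],[0,0,0,-0.1,0,5.7,0],[0,0,0,-0.1,0,5.7,0],[0,0,0,-0.1,0,5.7,0]]' 40|grep -E "pos|width|cont"; python3 -m jog '[[0,0,0,0,0,-4,0],[0,0,0,0,0,-8,0],[0,0,0,0,0,-10,0],[0,0,0,0,0,-10,0]]'|grep -E "pos|width";  python3 -c "
from h import *
print(rel([.5494,-.0544,.0690],np.radians(74.6)))"
```

```text
eef_pos: [0.5988, -0.3401, 0.0209]
contact_force: [0.0, 0.8, 6.5]
width: 0.0245
eef_pos: [0.5991, -0.3404, 0.123]
width: 0.0242
(array([12.46, 26.25,  5.24]), np.float64(-0.07838296497715191))
```

```bash
python3 -m jog '[[0,0,0,2,4.2,0,0],[0,0,0,4,8.4,0,0],[0,0,0,6,12.6,0,0],[0,0,0,8,16.8,0,0],[0,0,0,10,21,0,0],[0,0,0,12,25,0,0],[0,0,0,12.5,26.2,0,0],[0,0,0,12.5,26.2,2.5,0],[0,0,0,12.5,26.2,4.2,0],[0,0,0,12.5,26.2,4.2,0]]'|grep -E "pos|width"; python3 -m jog '[[0,0,0,0,0,0,0],[0,0,0,0,0,0,0]]' |grep pos;python3 -c "
from h import *
print(rel([.5494,-.0544,.0690],np.radians(74.6)))"
```

```text
eef_pos: [0.5462, -0.0536, 0.0743]
width: 0.0241
eef_pos: [0.548, -0.0542, 0.0776]
(array([-0.14,  0.02,  0.86]), np.float64(-0.11329728879206868))
```

```bash
python3 -m jog '[[0,0,0,-0.1,0,0.7,0],[0,0,0,-0.1,0,0.9,0],[0,0,0,-0.1,0,1.0,0],[0,0,0,-0.1,0,1.0,0]]' |grep -E "pos|cont"; for i in 1 2; do python3 -m jog '[[0,0,0,0,0,0.05,0],[0,0,0,0,0,0.05,0]]' |grep -E "pos|cont";done
```

```text
eef_pos: [0.5485, -0.054, 0.067]
contact_force: [1.0, 0.8, -0.8]
eef_pos: [0.5486, -0.054, 0.0667]
contact_force: [-0.7, -0.2, 0.0]
eef_pos: [0.5486, -0.0541, 0.0667]
contact_force: [-2.1, 0.4, 5.2]
```

```bash
python3 -m jog '[[0,0,0,0,0,0,4],[0,0,0,0,0,0,4],[0,0,0,0,0,0,4],[0,0,0,0,0,0,4],[0,0,0,0,0,-3,4],[0,0,0,0,0,-7,4],[0,0,0,0,0,-10,4],[0,0,0,0,0,-10,4]]' |grep -E "pos|width"; python3 -c "
from h import *
from m import *
print(rel(S(.06,0,.0715),np.radians(80.5)),arm.get_state()['q'][5])
im=arm.camera('scene'); cv2.imwrite('pics/s3.png',cv2.resize(im[140:240,240:400],(800,500),interpolation=3))
for c,a,p in comps('scene',im,(85,60,50),(125,255,255),(140,280,180,450),3): print('blue',np.round(c,1),a,np.round(world('scene',c,.068),4))"
```

```text
eef_pos: [0.5501, -0.0544, 0.17]
width: 0.0398
(array([-5.82,  5.8 ,  9.9 ]), np.float64(-5.9784777633385175)) -1.6134737584115195
blue [189.4 325.6] 21 [0.5208 0.0278 0.068 ]
blue [191.5 309. ] 22 [ 0.5152 -0.0184  0.068 ]
blue [200.8 337. ] 24 [0.5661 0.0473 0.068 ]
blue [204.1 299.1] 23 [ 0.5491 -0.0545  0.068 ]
blue [205.7 413.3] 18 [0.6374 0.2408 0.068 ]
```

View pics/s3.png

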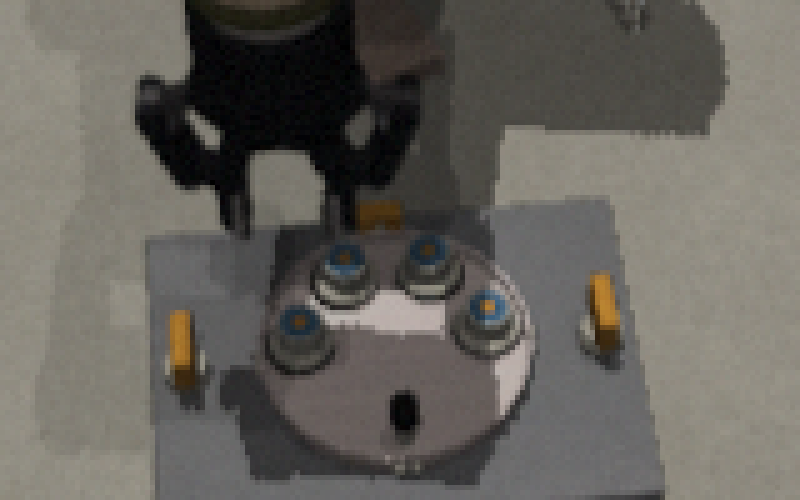

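All four cups stand upright on their seats, and the handle is at the back (crop 403, 412). Next I grip the handle.

```bash
python3 -m jog '[[0,0,-6,-3,3,0,4],[0,0,-6,-5.8,5.8,0,4],[0,0,-6,-5.8,5.8,0,4],[0,0,-6,-5.8,5.8,4,4],[0,0,-6,-5.8,5.8,7,4],[0,0,-6,-5.8,5.8,7,4],[0,0,-6,-5.8,5.8,7,4]]'|grep -E "pos|width";python3 -c "
from h import *
print(rel(S(.06,0,.0725),np.radians(80.5)))"
```

```text
eef_pos: [0.6197, -0.0138, 0.0959]
width: 0.0399
(array([-0.28, -0.  ,  2.34]), np.float64(-0.003132238721875069))
```

```bash
python3 -m jog '[[0,0,0,-0.2,0,1.2,4],[0,0,0,-0.2,0,2.3,4],[0,0,0,-0.2,0,2.3,4],[0,0,0,-0.2,0,2.3,4],[0,0,0,-0.2,0,2.3,0],[0,0,0,-0.2,0,2.3,0],[0,0,0,-0.2,0,2.3,0],[0,0,0,-0.2,0,2.3,0]]' 30|grep -E "pos|width|cont"; python3 -m jog '[[0,0,6,0.03,-0.63,0,0],[0,0,12,0.13,-1.25,0,0],[0,0,18,0.29,-1.85,0,0],[0,0,24,0.52,-2.44,0,0],[0,0,30,0.8,-3,0,0],[0,0,36,1.15,-3.53,0,0],[0,0,42,1.54,-4.02,0,0],[0,0,48,1.99,-4.46,0,0],[0,0,54,2.47,-4.85,0,0],[0,0,60,3,-5.2,0,0]]'; python3 -c "
from h import *
a=np.radians(-60);print(S(.06*np.cos(a),.06*np.sin(a),0))"
```

```text
eef_pos: [0.6221, -0.0144, 0.0736]
contact_force: [-2.1, -2.7, 3.6]
width: 0.014
time: 47.65
eef_pos: [0.5843, -0.0611, 0.0736]
eef_rot: [[-0.346, 0.938, 0.002], [0.938, 0.346, -0.001], [-0.002, 0.002, -1.0]]
contact_force: [1.2, -2.8, 3.2]
width: 0.0138
gripper_force: 29.5
[ 0.58431244 -0.06060033  0.        ]
```

```bash
R='x'; python3 -m jog '[[0,0,6,0.03,-0.63,0,0],[0,0,12,0.13,-1.25,0,0],[0,0,18,0.29,-1.85,0,0],[0,0,24,0.52,-2.44,0,0],[0,0,30,0.8,-3,0,0],[0,0,36,1.15,-3.53,0,0],[0,0,42,1.54,-4.02,0,0],[0,0,48,1.99,-4.46,0,0],[0,0,54,2.47,-4.85,0,0],[0,0,60,3,-5.2,0,0]]' | grep -E "pos|cont|width";  python3 -m jog '[[0,0,6,0.03,-0.63,0,0],[0,0,12,0.13,-1.25,0,0],[0,0,18,0.29,-1.85,0,0],[0,0,24,0.52,-2.44,0,0],[0,0,30,0.8,-3,0,0],[0,0,36,1.15,-3.53,0,0],[0,0,42,1.54,-4.02,0,0],[0,0,48,1.99,-4.46,0,0],[0,0,54,2.47,-4.85,0,0],[0,0,60,3,-5.2,0,0]]';python3 -m jog '[[0,0,0,0,0,0,0],[0,0,0,0,0,0,0],[0,0,0,0,0,0,0]]'|grep pos; python3 -c "
from h import *
print(S(-.06,0,0))"
```

```text
eef_pos: [0.5241, -0.0514, 0.0736]
contact_force: [-4.0, -6.9, 5.7]
width: 0.0141
time: 49.65
eef_pos: [0.5029, 0.0057, 0.0735]
eef_rot: [[0.986, -0.169, -0.001], [-0.169, -0.986, -0.001], [-0.001, 0.001, -1.0]]
contact_force: [-5.1, -10.7, 6.8]
width: 0.0135
gripper_force: 30.2
eef_pos: [0.503, 0.0059, 0.0735]
[0.50412286 0.00550286 0.        ]
```

```bash
python3 -m jog '[[0,0,0,0,0,0,4],[0,0,0,0,0,0,4],[0,0,0,0,0,0,4],[0,0,0,0,0,-3,4],[0,0,0,0,0,-7,4],[0,0,0,-3,-4,-11,4],[0,0,0,-6,-8,-14,4],[0,0,0,-9,-12,-14,4],[0,0,0,-11,-16,-14,4],[0,0,0,-11,-16,-14,4]]'|grep pos;python3 c.py;python3 -c "
from h import *
from m import *
im=arm.camera('scene'); cv2.imwrite('pics/s4.png',cv2.resize(im[150:270,240:400],(800,600),interpolation=3))
for c,a,p in comps('scene',im,(85,60,50),(125,255,255),(140,280,180,450),3): 
  w=world('scene',c,.068)[:2]; d=w-C; print('blue',a,np.round(w,4),'r',np.hypot(*d),'ang in stand',np.degrees(np.arctan2(d[1],d[0])-YAW))
for n in('top','scene'):
  im=arm.camera(n)
  for c,a,p in comps(n,im,(0,0,0),(180,255,60),(150,255,260,375)):
    w=world(n,c,.074)[:2]; d=w-C
    if abs(np.hypot(*d)-.06)<.012: print(n,'dark',a,w,np.hypot(*d),np.degrees(np.arctan2(d[1],d[0])-YAW))
"
```

```text
eef_pos: [0.4194, 0.185, 0.2137]
blue 28 [0.5785 0.0444] r 0.05111476587161141 ang in stand 82.18982307049563
blue 19 [0.6373 0.2403] r 0.2556814111835504 ang in stand 82.6743235319516
blue 28 [ 0.5605 -0.0568] r 0.05245625242931076 ang in stand -83.5502044597549
blue 26 [0.6125 0.01  ] r 0.051246771449131714 ang in stand 25.770894096402284
blue 28 [ 0.6058 -0.0359] r 0.05283545406184302 ang in stand -27.03855723462645
scene dark 43 [0.50639622 0.00507689] 0.05768753610789028 180.04460419846828
scene dark 15 [0.59859487 0.03736199] 0.05467898512541848 59.297395890033094
scene dark 15 [ 0.5802008  -0.05888634] 0.057047334508020756 -63.266939683894414
scene dark 6 [ 0.59342118 -0.0638064 ] 0.0666063449684341 -53.613352689303106
scene dark 13 [ 0.62503727 -0.03981397] 0.0711733104344835 -20.33961012718271
scene dark 14 [0.63223339 0.00350161] 0.0693847752278969 16.039085717220452c.py:13: RuntimeWarning: Mean of empty slice.
  m=M[list(k)]; d=np.array(D[:4]); mm=m-m.mean(0); dd=d-d.mean(0)
  ret = um.true_divide(
  ret = ret.dtype.type(ret / rcount)
Traceback (most recent call last):
  File "c.py", line 19, in <module>
    fit()
    ~~~^^
  File "c.py", line 14, in fit
    a=np.arctan2((mm[:,0]*dd[:,1]-mm[:,1]*dd[:,0]).sum(),(mm*dd).sum()); r=np.array([[np.cos(a),-np.sin(a)],[np.sin(a),np.cos(a)]])
                          ~~^^^^^
IndexError: too many indices for array: array is 1-dimensional, but 2 were indexed
```

View pics/s4.png

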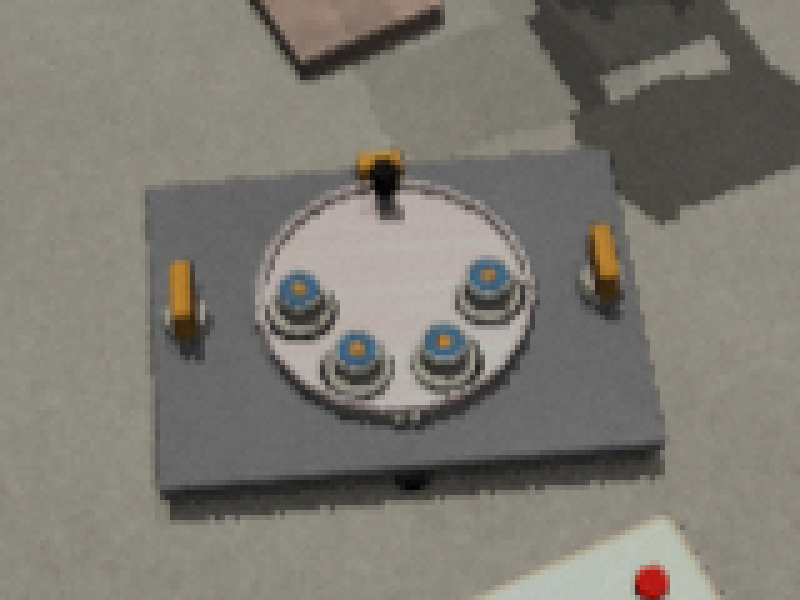

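```bash
python3 - <<'E'
from m import *
for n in("top","scene"):
    im=arm.camera(n)
    for c,a,p in comps(n,im,(12,110,80),(30,255,255),(150,255,250,390)): print(n,np.round(world(n,c,.066),4),a)
    if n=="top":
        for c,a,p in comps(n,im,(0,0,0),(180,255,75),(220,245,290,325),4): print("dark",a,np.round(world(n,c,.078),4))
E
```

```text
top [0.5823 0.1092 0.066 ] 43
top [ 0.5442 -0.1172  0.066 ] 43
top [0.4681 0.012  0.066 ] 31
dark 11 [0.5036 0.0065 0.078 ]
scene [0.4841 0.0064 0.066 ] 25
scene [0.5797 0.1102 0.066 ] 49
scene [ 0.5421 -0.1182  0.066 ] 49
```

```bash
python3 -c "
from plant import arm
print(arm.job_done(), arm.get_state()['time'])"
```

```text
the job is handed in; nothing more can be done
the job is handed in; nothing more can be done
```

I handed the job in: both screw feet are set so the stand should be level, all four cups stand upright on their own seats, and the handle is at the front detent. I pressed on the left side to check the level after turning the screws, but not on the right, and the judge gave no verdict.

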